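# Lower the probe carriage with the dead-man joystick

## Task

Bring the probe carriage on the mast down to the yellow target block using the joystick: squeeze the two red buttons on the stick's head together to unlock it, tilt the stick towards the blue mark and hold it there while the carriage creeps down, then let go so that the carriage stops with its red pointer opposite the yellow block and the stick springs back upright. The carriage cannot be raised again, so do not overshoot; do not touch the mast, do not tilt the stick towards the white mark and leave the other things on the desk where they are.

Things in the scene. Friction and masses are not known exactly. Their poses are not given: they have to be found in the camera images.
- console: Grey joystick console fixed to the desk, 200 (x) by 240 (y) by 60 mm high; origin under its centre, its -x side faces the robot within 0.3 rad, z up. The stick's pivot is at local (0, 0, 65) mm. Blue mark on the deck at local x = -75 mm (robot side), white mark at +75 mm. The stick's gate, two low dark rails, stands up to 108 mm above the desk, within 32 mm of the stick.
- guard_bar (a point): Middle of the cross bar of the console's steel guard hoop (16 mm tube, along console y, 245 mm above the desk, 30 mm beyond the stick; posts 105 mm to either side). It blocks a gripper straight above the stick: come in with the fingers tilted 30 to 50 degrees from vertical, the gripper's body leaning to the console's -x side.
- stick_head (a point): Centre of the stick's black head, on the line through the middles of the two red buttons, 95 mm above the pivot (160 mm above the desk when the stick is upright). Head 34 mm (x) by 36 mm (y) by 60 mm high. Its axes turn with the stick; y is the line of the buttons. It moves on an arc of 95 mm radius about the pivot.
- stick (a joint): Tilt of the stick, rad: 0 upright, positive towards the blue mark (console -x), stops at +-0.35. A 2 N m/rad spring centres it; beyond 0.15 the brake adds 0.12 N m (up to 9 N at the head). With either button out it is locked within 0.06 rad of upright. The carriage's brake frees at about 0.16 rad, surely beyond 0.2, and grips as the stick returns. The head yields 0.05 rad sideways.
- button_left (a joint): Red round button, 26 mm across, on the head's +y side, m pressed: 0 out, 0.006 fully in (about 2 N). It unlocks when in by 0.005 or more and springs out when let go. Across both buttons the head measures 56 mm when out, 44 mm when pressed. Both must stay pressed while the stick is tilted from and through its upright place.
- button_right (a joint): The same on the head's -y side.
- mast: Mast fixed to the desk, footprint 140 mm (x) by 190 mm (y), 308 mm high; origin at the centre of its underside. A square aluminium post (local y = -40 mm) carries the white and blue carriage (52 by 52 by 44 mm, copper loop) with a red pointer bar that points to +y; a thin steel rod (local y = 52 mm) carries the yellow target block. Not to be touched.
- carriage (a joint): How far the carriage has sunk below the top of its range, m, 0 to 0.155; it starts at 0 to 0.02. With the brake freed it creeps down at a steady 9 to 16 mm/s (differs from run to run) and stops within 1 to 2 mm once the stick is back; it never rises.
- pointer (a point): Tip of the red pointer bar (5 mm thick) on the carriage.
- target (a point): Middle of the yellow block's face next to the pointer; the block is 20 mm high and stays where it is. The pointer starts 45 to 115 mm above it.
- mug: Blue mug, 80 mm wide, 95 mm high; origin under its centre. Leave alone.
- tape: Yellow tape roll lying flat, 100 mm across, 24 mm high. Leave alone.
- adapter: Black power adapter, 85 by 48 by 30 mm. Leave alone.
- mouse: Black computer mouse, 105 by 60 by 32 mm. Leave alone.
- tray: Blue open tray, 120 by 200 by 45 mm. Leave alone.
- torch: Black torch lying down, 145 mm long, 42 mm high. Leave alone.
- calbox: Orange box, 70 by 100 by 50 mm. Leave alone.

How it is judged:
On the way, in this order (a step that is already met when the one before it is completed fails the run):
1. both buttons are squeezed and the stick is held over towards the blue mark for a second (value of joint each of button_left, button_right above 0.004 m and value of joint stick above 0.16 rad), for 1 s.
2. the stick is let go and is upright again (value of joint each of button_left, button_right below 0.0015 m and value of joint stick below 0.06 rad), for 0.2 s.
At the end, for the whole second after the job is handed in: The red pointer's tip is within 11 mm in height of the middle of the yellow block (so opposite the 20 mm block), the carriage stands still, both buttons are out (under 1.5 mm in) and the stick is within 0.06 rad of upright (all of step 2 and z of pointer in the frame of target between -0.011 and 0.011 m and value of joint stick above -0.06 rad and velocity of joint carriage below 0.002 m/s); the robot touches nothing.
It fails at once if the robot touches the mast or its carriage (contact force between any of the fingers, the arm and mast above 0.5 N).
It fails at once if the stick is tilted towards the white mark (value of joint stick below -0.15 rad).
It fails at once if another thing on the desk is moved by more than 20 mm (distance of any of mug, tape, adapter, mouse, tray, torch, calbox from where it was at the start of the episode above 0.02 m).
It also fails if it takes over 58 s, if anything falls off the work surface, if the arm or the gripper's body presses on something with over 40 N, if the wrist force passes 120 N, or if a joint passes its speed limit or range.

## Robot

A 7-joint arm with a two-finger parallel gripper is mounted at the origin on the work surface. World frame = base frame: x ahead of the robot, y to its left, z up, the work surface at z = 0. Lengths are in m, angles in rad, forces in N, time in s.
With the tool pointing down it reaches from about 0.4 to 0.85 m from the base axis. Payload 10.4 kg.
Tool frame: the origin (TCP) lies at the very end of the fingers, on their centre line; the grasp point (between the pads) lies 19 mm behind it (manip.grip_depth is the distance from the TCP to the grasp point, in m); z points along the fingers, x is the direction in which the jaws open and shut, and the axes are right-handed (so a half turn about z gives the same grasp; the last joint's range is limited). The gripper opens to 85 mm and grips with 20 to 120 N. Pads are 22 mm wide; open, the fingers measure 114 mm over their backs; the gripper's body (76 mm by 85 mm) begins 54 mm behind the grasp point. The pads swing forward as they close: fully open they stand 13 mm farther back than shut.
Start: joints at [1.115, 0.332, -0.065, 1.46, 0.022, 1.35, -0.088], TCP at [0.262, -0.567, 0.231] pointing down, gripper open.
Joint ranges: [-2.6, 2.6], [-0.5, 2.12], [-1.47, 1.34], [0.16, 2.42], [-1.27, 4.41], [0.06, 2.06], [-2.6, 2.6]. Speed limits (rad/s): [2.22, 2.22, 2.79, 2.79, 3.14, 3.14, 3.14].

## Interface

Orientations are given as a unit quaternion [x, y, z, w].
In Python, from workcell import manip, cams gives the robot as it stands. The module is installed in compiled form; this text tells all that it offers.
- The arm moves only by the tool move_arm, never from a script. Its arguments are lists of equal length, an entry for each row: "claw": the opening, from 0 (shut) to 1 (fully open); "dp": the shift along the tool's x, y, z as a fraction of full scale, a list of three; "turn": the turn, a rotation vector about the tool's x, y, z as a fraction of full scale, a list of three. A call has 1 to 8 rows; each row shifts and turns the commanded pose from where the row before left it, along the tool's axes as they then stand; what a row does not reach is not made up. Full scale, the value 1, is 200 mm for a shift and 45 degrees for a turn. A row lasts 1/12 s, in which the tool goes at most 41.7 mm and 7.16 degrees, less where a joint would pass 70% of its speed; a pose out of reach is approached as far as the arm can. A call with a number of a shift or a turn outside -1 to 1 is refused whole. A call with a gripper value outside its range is refused whole. The fingers move at their own pace and stop on an object; "grip_force" is the grip in N (left out, the last holds). Time passes only in rows, so rows that do not move let the fingers close. It gives the time, the measured TCP pose, the force and the opening at its end, in the units of the state.
- manip.get_obs(): the state, without advancing time (a new reading comes with each control period).
- cams.camera(name): name is "scene" or "top" or "wrist"; returns the picture (400x640x3 uint8, red, green, blue); there is no depth.
- cams.camera_info(name): a dict with "fx", "fy", "cx", "cy" (pixels), "pose" (4x4, takes a point from camera to world coordinates); the wrist camera has in their place "tool_from_camera" (4x4, takes a point from camera to tool coordinates, whose origin is the TCP and whose axes are the tool frame's). Camera axes: x right, y down, z forward; pixel columns grow to the right and rows downward; lengths in m; the calibration is good to about 2 mm. A picture is of the moment at which its call begins: read the wrist's pose just before it. camera_info takes no time and is no camera call.
- manip.hand_in(): hands the job in, once; it reports no verdict.
The state is a dict: "clock": time; "joint_pos": joint angles; "joint_velocities": joint speeds; "tau": joint torques, N m; "position": TCP position; "ee_rot": TCP orientation; "ft_force": force on the tool from outside, world axes, zero at the start; "torque": the same for the moment, N m; "grip_width": opening from 0.0 (shut) to 1.0 (fully open).
Only numpy, scipy, OpenCV 4.12 (cv2) and the standard library are available. Lean on these libraries where they do the work, as an engineer would, in place of code of your own. Each camera call takes 0.05 s, during which the arm holds its last target.

## Working session

There is one attempt and no reset: what is moved stays moved. The work goes in short steps, Python scripts to look and compute and a tool call to move; the robot and the scene stay as the last step left them, time stands still between calls to the robot, and variables do not carry over. Pictures are saved under pics/ and viewed, and the job is handed in when it is done.

Besides the shell and the picture viewer there is one more tool, called after "Call:" as name(argument=value, ...) on one line, values as JSON. move_arm: Moves the arm, as the interface text tells. Shift numbers are shares of 200 mm and turn numbers shares of 45 degrees, none past 1 either way. Its arguments: {"type":"object","properties":{"claw":{"type":"array","items":{"type":"number"}},"dp":{"type":"array","items":{"type":"array","items":{"type":"number"}}},"turn":{"type":"array","items":{"type":"array","items":{"type":"number"}}},"grip_force":{"type":"number"}},"required":["claw","dp","turn"]}

```bash
mkdir -p pics; ls; cat > h.py <<'E'
import numpy as np, cv2
from workcell import manip, cams
from scipy.spatial.transform import Rotation as R
def shot(n,f):
    im=cams.camera(n); cv2.imwrite('pics/'+f+'.png',im[:,:,::-1]); return im
E
python3 - <<'E'
from h import *
for n in ['scene','top','wrist']:
    o=manip.get_obs(); shot(n,n+'0'); print(n,cams.camera_info(n))
print(manip.get_obs())
E
```

```text
pics
scene {'fx': 487.84567480728435, 'fy': 487.84567480728435, 'cx': 324.54981875185905, 'cy': 196.89194464582914, 'pose': array([[ 0.71146577,  0.44068933, -0.54736585,  1.22570643],
       [ 0.70269206, -0.45319509,  0.54848709, -0.76389136],
       [-0.00635111, -0.77485942, -0.63210169,  0.95301393],
       [ 0.        ,  0.        ,  0.        ,  1.        ]])}
top {'fx': 490.29367486300447, 'fy': 490.29367486300447, 'cx': 313.04700061269455, 'cy': 198.7674916329571, 'pose': array([[ 1.67938733e-03, -9.89612476e-01,  1.43750921e-01,
         3.82476845e-01],
       [-9.99924570e-01,  8.71884804e-05,  1.22819628e-02,
        -1.04761610e-01],
       [-1.21669170e-02, -1.43760704e-01, -9.89537683e-01,
         1.34718084e+00],
       [ 0.00000000e+00,  0.00000000e+00,  0.00000000e+00,
         1.00000000e+00]])}
wrist {'fx': 353.0311368282122, 'fy': 353.0311368282122, 'cx': 323.79551286469297, 'cy': 201.6242170064394, 'tool_from_camera': array([[ 9.99999156e-01,  1.28788712e-03,  1.72563173e-04,
        -5.17325763e-04],
       [-1.28570008e-03,  9.61463230e-01,  2.74930544e-01,

[... 229 characters left out ...]
ray([ 1.11536881,  0.33268619, -0.06471636,  1.46073366,  0.02160769,
        1.34993612, -0.08851359]), 'joint_velocities': array([-5.13766998e-04, -8.05863193e-04,  5.66980608e-04, -1.35959497e-03,
       -4.65405572e-04, -8.56441762e-05, -5.00659878e-04]), 'tau': array([ 1.36247290e-03, -6.25829315e+01,  4.94789926e-02, -3.91853213e+01,
        1.63717393e-02,  7.49825849e-03, -5.20499484e-06]), 'position': array([ 0.26203388, -0.5670988 ,  0.2307311 ]), 'ee_rot': array([ 8.42453902e-01, -5.38768167e-01, -4.62680976e-04, -2.66187005e-04]), 'ft_force': array([-0.65645013,  0.19230225, -0.28241628]), 'torque': array([-0.02630511,  0.00357981, -0.02948165]), 'grip_width': 1.0007712558644302}
```

View pics/scene0.png

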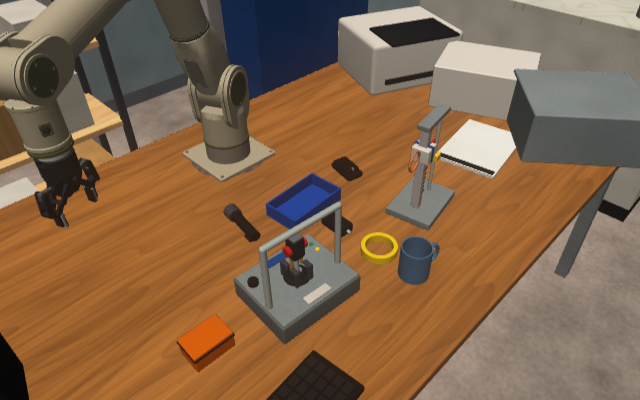

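View pics/top0.png

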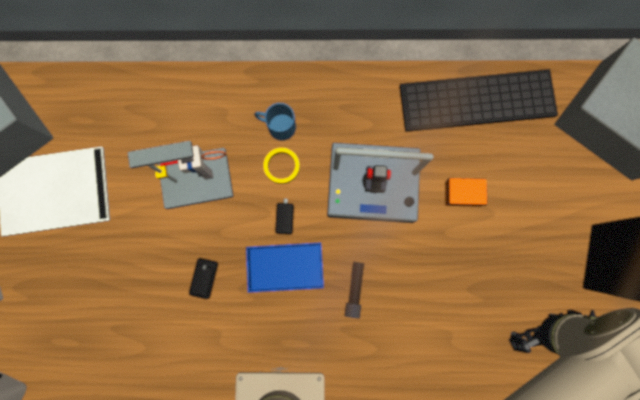

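```bash
python3 - <<'E'
import cv2
s=cv2.imread('pics/scene0.png');t=cv2.imread('pics/top0.png')
def crop(im,x0,y0,w,h,k,f):
    cv2.imwrite('pics/'+f+'.png',cv2.resize(im[y0:y0+h,x0:x0+w],None,fx=k,fy=k,interpolation=cv2.INTER_CUBIC))
crop(t,320,135,120,95,6,'t_con');crop(s,225,195,140,145,4,'s_con');crop(s,380,95,80,130,4.5,'s_mast')
crop(t,120,130,120,90,6,'t_mast')
E
```

```text
(no output)
```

View pics/t_con.png

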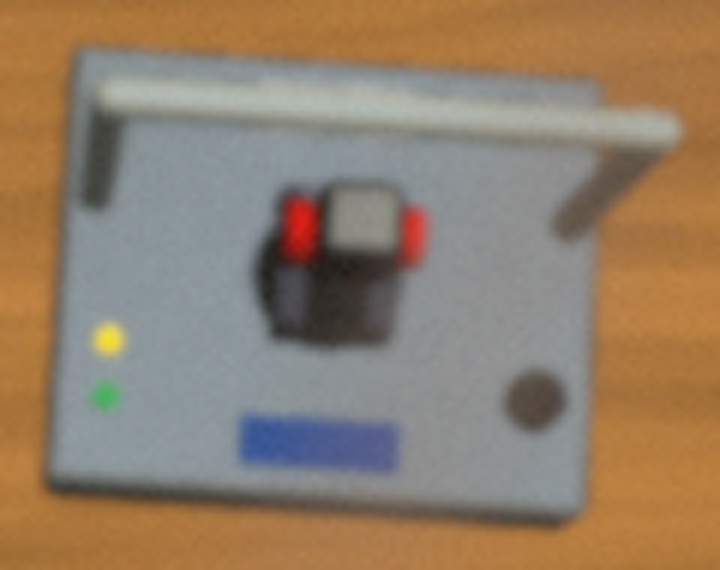

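View pics/s_con.png

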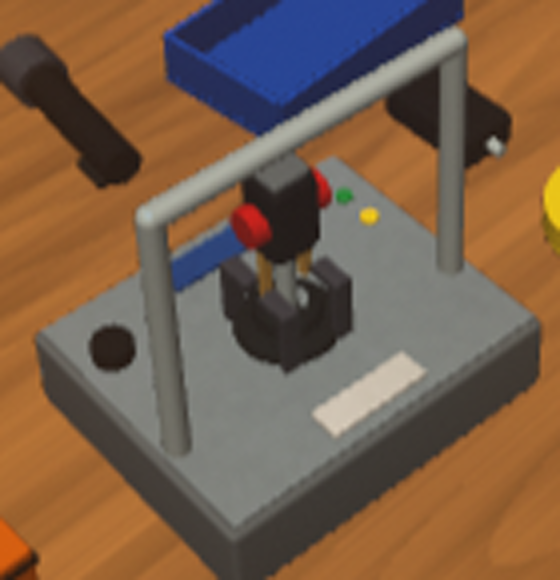

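View pics/s_mast.png

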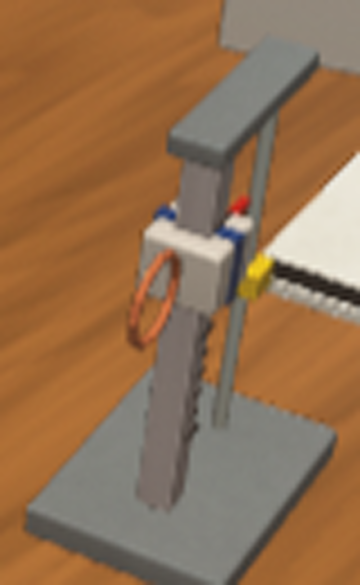

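View pics/t_mast.png

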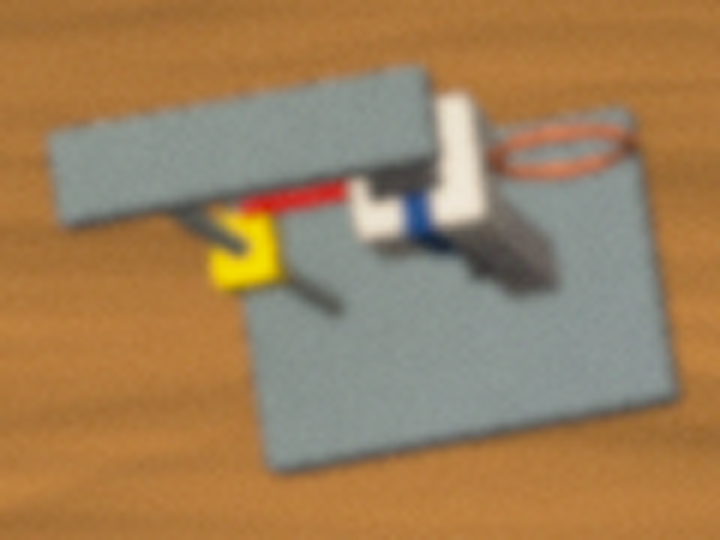

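```bash
cat > fit.py <<'E'
from h import *
from scipy.optimize import least_squares
I={n:cams.camera_info(n) for n in ['scene','top']}
def proj(n,P):
    i=I[n];T=i['pose'];p=(np.asarray(P)-T[:3,3])@T[:3,:3]
    return np.stack([i['fx']*p[:,0]/p[:,2]+i['cx'],i['fy']*p[:,1]/p[:,2]+i['cy']],1)
def cr(pts,k,x0,y0): return (np.array(pts,float)+.5)/k-.5+[x0,y0]
def tri(a,b):
    # a: scene px, b: top px
    f=lambda P:np.r_[proj('scene',[P])[0]-a,proj('top',[P])[0]-b]
    s=least_squares(f,[.5,0,.2]);return s.x,s.fun
if __name__=='__main__':
    Lt=[[100,120,60],[100,-120,60],[-100,-120,60],[-100,120,60],[30,105,245],[30,-105,245],[-75,0,60],[0,0,190]]
    Pt=cr([[80,48],[600,80],[582,512],[52,487],[105,94],[668,130],[320,443],[364,219]],6,320,135)
    Ls=[[-100,-120,60],[100,-120,60],[100,120,60],[30,-105,245],[30,105,245],[0,-28,160],[75,0,60]]
    Ps=cr([[38,335],[236,530],[540,322],[148,215],[455,40],[252,225],[370,393]],4,225,195)
    def W(p,L):
        L=np.array(L)/1000.;c,s=np.cos(p[2]),np.sin(p[2])
        return L@np.array([[c,-s,0],[s,c,0],[0,0,1]]).T+[p[0],p[1],0]
    f=lambda p:np.r_[(proj('top',W(p,Lt))-Pt).ravel(),(proj('scene',W(p,Ls))-Ps).ravel()]
    s=least_squares(f,[.6,-.2,0],loss='soft_l1');print(s.x);print(f(s.x).reshape(-1,2).round(1))
    # mast
    print('tgt', tri(cr([[268,262]],4.5,380,95)[0],cr([[245,250]],6,120,130)[0]))
    print('ptr', tri(cr([[240,205]],4.5,380,95)[0],cr([[246,207]],6,120,130)[0]))
E
python3 fit.py
```

```text
[ 0.61714997 -0.25041745 -0.06433309]
[[-1.9 -0.8]
 [ 0.7 -0.6]
 [ 1.   1.4]
 [-1.8 -0.3]
 [ 0.6  0.7]
 [-1.8  0.3]
 [-0.5  0.5]
 [-0.5  0.2]
 [-1.9 -0.6]
 [-0.3  2.7]
 [ 1.9 -1. ]
 [ 0.8  0.8]
 [-0.2 -0.1]
 [-2.1  1.6]
 [ 0.3  1.2]]
tgt (array([0.62900988, 0.29346131, 0.15664238]), array([-2.67703228,  0.78432191, -1.60839002, -1.77136662]))
ptr (array([0.62828164, 0.26884525, 0.21452155]), array([ 1.11293698, -0.328383  ,  0.65938031,  0.72865833]))
```

```bash
cat > plan.py <<'E'
from h import *
YAW=-0.0643; C=np.array([0.617,-0.2504,0])
ex=np.array([np.cos(YAW),np.sin(YAW),0]);ey=np.array([-np.sin(YAW),np.cos(YAW),0]);ez=np.array([0,0,1.])
def ori(t):
    z=np.sin(t)*ex-np.cos(t)*ez; x=-ey; return R.from_matrix(np.stack([x,np.cross(z,x),z],1))
def tcp(t,stick=0,back=0,ahead=0.019,r=0.095,lat=0):
    "t tool tilt, stick tilt; grasp point at head"
    head=C+0.065*ez+r*(np.cos(stick)*ez-np.sin(stick)*ex)+lat*ey
    Ro=ori(t); return head+Ro.as_matrix()[:,2]*(ahead-back),Ro
def rows(p0,R0,p1,R1,n):
    """equal rows; shift in axes at row start"""
    rv=(R0.inv()*R1).as_rotvec()/n; d=(p1-p0)/n; Rc=R0; out=[]
    for k in range(n):
        out.append((Rc.inv().apply(d)/.2)); Rc=Rc*R.from_rotvec(rv)
    print('turn',(rv/np.radians(45)).round(4).tolist(),'deg',np.degrees(np.linalg.norm(rv)).round(2),'mm',(np.linalg.norm(d)*1e3).round(1))
    print('dp',[o.round(4).tolist() for o in out])
def now():
    o=manip.get_obs(); return o['position'],R.from_quat(o['ee_rot'])
E
python3 - <<'E'
from plan import *
p,r=now(); P,Q=tcp(np.radians(35),back=0.15); print(p,P)
rows(p,r,P,Q,16)
E
```

```text
[ 0.26203388 -0.5670988   0.2307311 ] [ 0.54201676 -0.24557192  0.26730892]
turn [0.0476, 0.0122, 0.0383] deg 2.8 mm 26.7
dp [[-0.0545, -0.1216, -0.0114], [-0.0581, -0.1202, -0.0074], [-0.0616, -0.1186, -0.0035], [-0.0651, -0.1168, 0.0003], [-0.0686, -0.1147, 0.004], [-0.0721, -0.1124, 0.0076], [-0.0755, -0.1098, 0.011], [-0.0789, -0.107, 0.0143], [-0.0822, -0.104, 0.0175], [-0.0855, -0.1007, 0.0205], [-0.0887, -0.0973, 0.0234], [-0.0918, -0.0937, 0.0261], [-0.0948, -0.0898, 0.0287], [-0.0977, -0.0858, 0.031], [-0.1006, -0.0816, 0.0332], [-0.1033, -0.0773, 0.0352]]
```

Call:
move_arm(claw=[1,1,1,1,1,1,1,1], dp=[[-0.0545,-0.122,-0.011],[-0.058,-0.12,-0.007],[-0.062,-0.119,-0.0035],[-0.065,-0.117,0],[-0.0685,-0.115,0.004],[-0.072,-0.112,0.0075],[-0.0755,-0.11,0.011],[-0.079,-0.107,0.014]], turn=[[0.0476,0.0122,0.0383],[0.0476,0.0122,0.0383],[0.0476,0.0122,0.0383],[0.0476,0.0122,0.0383],[0.0476,0.0122,0.0383],[0.0476,0.0122,0.0383],[0.0476,0.0122,0.0383],[0.0476,0.0122,0.0383]], grip_force=40)

```text
clock: 0.82
position: [0.4029, -0.4055, 0.2494]
ee_rot: [0.761, -0.63, 0.113, -0.105]
ft_force: [0.5, 0.4, 0.3]
grip_width: 1.005
```

Call:
move_arm(claw=[1,1,1,1,1,1,1,1], dp=[[-0.082,-0.104,0.0175],[-0.0855,-0.101,0.0205],[-0.0885,-0.097,0.0235],[-0.092,-0.094,0.026],[-0.095,-0.09,0.0285],[-0.098,-0.086,0.031],[-0.1005,-0.0815,0.033],[-0.103,-0.077,0.035]], turn=[[0.0476,0.0122,0.0383],[0.0476,0.0122,0.0383],[0.0476,0.0122,0.0383],[0.0476,0.0122,0.0383],[0.0476,0.0122,0.0383],[0.0476,0.0122,0.0383],[0.0476,0.0122,0.0383],[0.0476,0.0122,0.0383]])

```text
clock: 1.48
position: [0.5428, -0.2447, 0.2678]
ee_rot: [-0.652, 0.696, -0.221, 0.206]
ft_force: [0.0, -0.2, -0.2]
grip_width: 1.0
```

```bash
python3 - <<'E'
from plan import *
p,r=now(); P,Q=tcp(np.radians(35),back=0.15); print(p,P,np.degrees((r.inv()*Q).as_rotvec()),manip.get_obs()['joint_pos'])
o=manip.get_obs();im=shot('wrist','w1')
np.save('w1pose.npy',np.r_[o['position'],o['ee_rot']])
E
```

```text
[ 0.54280505 -0.24472747  0.26782205] [ 0.54201676 -0.24557192  0.26730892] [-0.12608488 -0.09627895 -0.05865174] [ 0.87116852 -0.09949633 -0.3646193   1.98977822 -0.4292824   0.71984845
 -0.88931734]
```

View pics/w1.png

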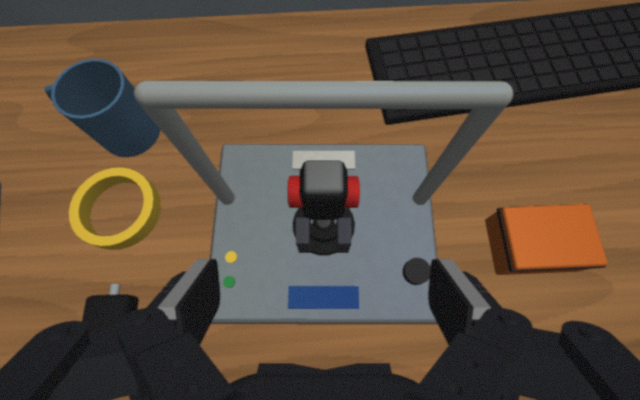

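```bash
python3 - <<'E'
from plan import *
i=cams.camera_info('wrist');q=np.load('w1pose.npy');Tt=np.eye(4);Tt[:3,:3]=R.from_quat(q[3:]).as_matrix();Tt[:3,3]=q[:3];T=Tt@i['tool_from_camera']
def W(l): return C+ex*l[0]/1e3+ey*l[1]/1e3+ez*l[2]/1e3
for l in [(0,28,160),(0,-28,160),(0,0,190),(30,105,245),(30,-105,245),(-100,120,60),(-100,-120,60),(-75,0,60)]:
    c=(W(l)-T[:3,3])@T[:3,:3]; print(l,(i['fx']*c[0]/c[2]+i['cx']).round(1),(i['fy']*c[1]/c[2]+i['cy']).round(1))
im=cv2.imread('pics/w1.png');cv2.imwrite('pics/w1c.png',cv2.resize(im[140:340,200:450],None,fx=3,fy=3,interpolation=cv2.INTER_CUBIC))
E
```

```text
(0, 28, 160) 290.6 193.0
(0, -28, 160) 360.5 193.0
(0, 0, 190) 325.8 178.4
(30, 105, 245) 151.8 96.7
(30, -105, 245) 500.6 96.7
(-100, 120, 60) 202.3 325.0
(-100, -120, 60) 448.1 324.9
(-75, 0, 60) 325.2 298.4
```

View pics/w1c.png

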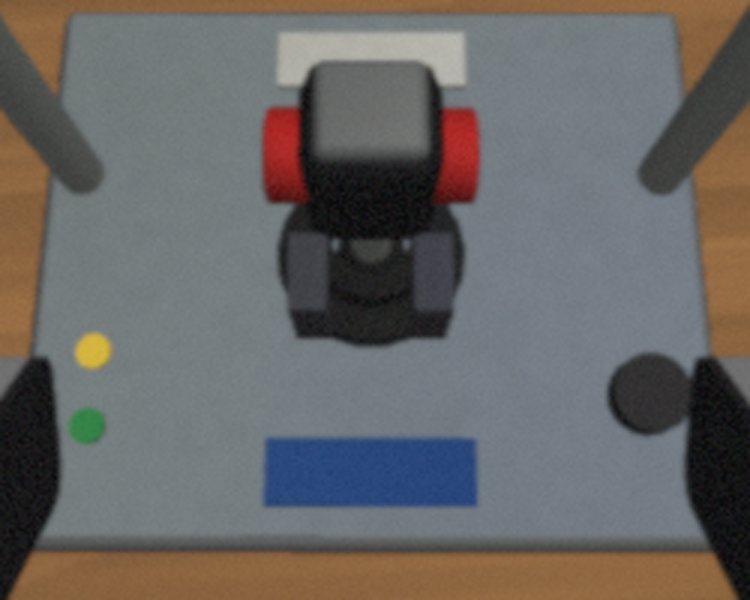

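```bash
sed -i 's/^def ori/C=C+0.001*ex+0.0015*ey\ndef ori/' plan.py; python3 - <<'E'
from plan import *
p,r=now(); P,Q=tcp(np.radians(35),ahead=.022); print(p,P)
rows(p,r,P,Q,8)
E
```

```text
[ 0.54531185 -0.23941765  0.26775548] [ 0.63068692 -0.24977818  0.14197866]
turn [-0.0007, 0.0003, 0.0001] deg 0.03 mm 19.0
dp [[0.0032, 0.0016, 0.0952], [0.0032, 0.0015, 0.0952], [0.0032, 0.0014, 0.0952], [0.0031, 0.0014, 0.0952], [0.0031, 0.0013, 0.0952], [0.0031, 0.0013, 0.0952], [0.0031, 0.0012, 0.0952], [0.0031, 0.0012, 0.0952]]
```

Call:
move_arm(claw=[1,1,1], dp=[[0,0,0],[0,0,0],[0,0,0]], turn=[[0,0,0],[0,0,0],[0,0,0]])

```text
clock: 1.78
position: [0.5418, -0.2468, 0.2677]
ee_rot: [-0.652, 0.696, -0.22, 0.205]
ft_force: [0.2, -0.5, 0.4]
grip_width: 1.001
```

```bash
python3 - <<'E'
from plan import *
i=cams.camera_info('wrist')
p,r=now(); im=shot('wrist','w2'); T=np.eye(4);T[:3,:3]=r.as_matrix();T[:3,3]=p;T=T@i['tool_from_camera']
def W(l): return C+ex*l[0]/1e3+ey*l[1]/1e3+ez*l[2]/1e3
for l in [(0,28,160),(0,-28,160),(-75,0,60)]:
    c=(W(l)-T[:3,3])@T[:3,:3]; print(l,(i['fx']*c[0]/c[2]+i['cx']).round(1),(i['fy']*c[1]/c[2]+i['cy']).round(1))
cv2.imwrite('pics/w2c.png',cv2.resize(im[140:340,200:450,::-1],None,fx=3,fy=3,interpolation=cv2.INTER_CUBIC))
o=manip.get_obs();print(o['position'],np.abs(o['joint_velocities']).max())
p,r=now(); P,Q=tcp(np.radians(35),ahead=.022); print(p,P)
rows(p,r,P,Q,8)
E
```

```text
(0, 28, 160) 286.1 190.4
(0, -28, 160) 355.8 190.4
(-75, 0, 60) 321.4 296.0
[ 0.54181973 -0.24700296  0.26771276] 0.004117600719071779
[ 0.54181973 -0.24700296  0.26771276] [ 0.63068692 -0.24977818  0.14197866]
turn [-0.0, -0.0003, -0.0001] deg 0.02 mm 19.2
dp [[-0.002, -0.0004, 0.0962], [-0.002, -0.0004, 0.0962], [-0.002, -0.0004, 0.0962], [-0.002, -0.0004, 0.0962], [-0.0019, -0.0004, 0.0962], [-0.0019, -0.0004, 0.0962], [-0.0019, -0.0004, 0.0962], [-0.0019, -0.0004, 0.0962]]
```

View pics/w2c.png

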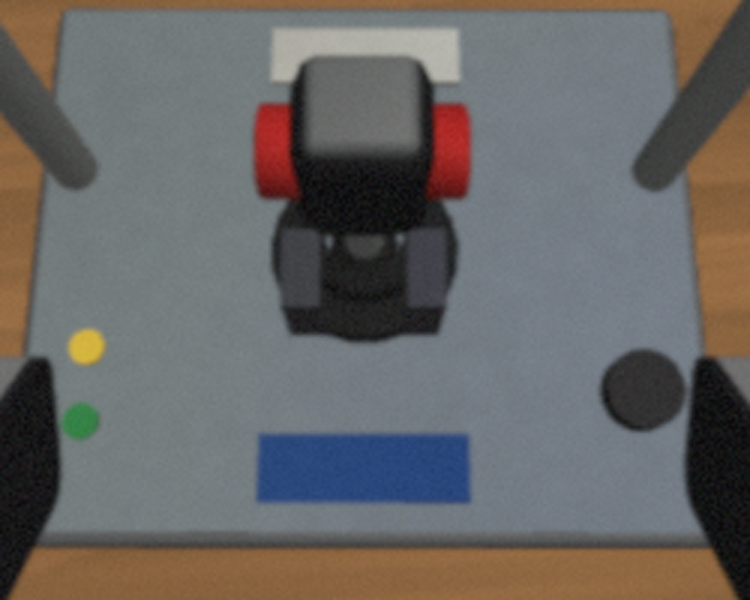

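Call:
move_arm(claw=[1,1,1,1,1,1,1,1], dp=[[-0.002,0,0.064],[-0.002,0,0.096],[-0.002,0,0.096],[-0.002,0,0.096],[-0.002,0,0.096],[-0.002,0,0.096],[-0.002,0,0.096],[-0.002,0,0.064]], turn=[[0,0,0],[0,0,0],[0,0,0],[0,0,0],[0,0,0],[0,0,0],[0,0,0],[0,0,0]])

```text
clock: 2.5
position: [0.623, -0.2489, 0.1504]
ee_rot: [-0.652, 0.696, -0.219, 0.205]
ft_force: [0.1, 0.2, -0.4]
grip_width: 0.999
```

Call:
move_arm(claw=[1,1,1,1], dp=[[0,0,0.032],[0,0,0.03],[0,0,0],[0,0,0]], turn=[[0,0,0],[0,0,0],[0,0,0],[0,0,0]])

```text
clock: 2.83
position: [0.6301, -0.249, 0.1426]
ee_rot: [-0.652, 0.696, -0.22, 0.205]
ft_force: [-0.6, -0.1, -0.3]
grip_width: 1.0
```

```bash
python3 - <<'E'
from plan import *
p,r=now(); P,Q=tcp(np.radians(35),ahead=.022); print(r.inv().apply(P-p)*1e3,manip.get_obs()['ft_force'])
shot('wrist','w3');im=shot('scene','s3');cv2.imwrite('pics/s3c.png',cv2.resize(im[180:340,220:370,::-1],None,fx=3.5,fy=3.5,interpolation=cv2.INTER_CUBIC))
E
```

```text
[ 0.76553387 -0.11042463  0.89795397] [-0.581374   -0.13879271 -0.30575178]
```

View pics/w3.png

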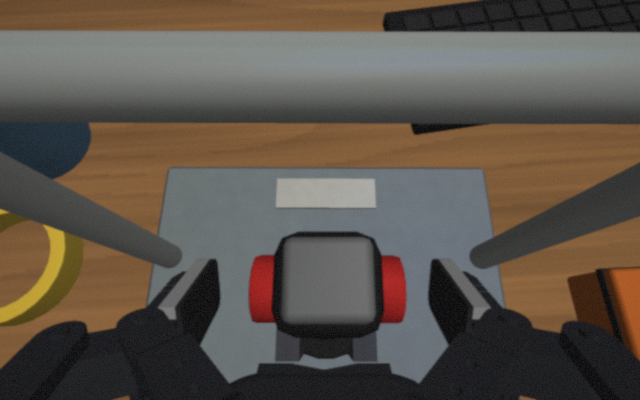

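View pics/s3c.png

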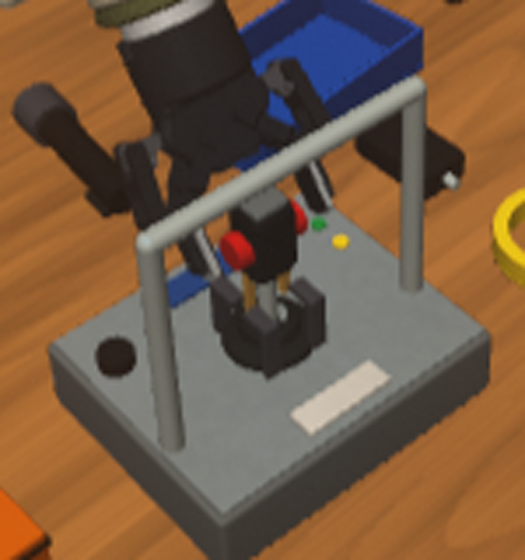

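Call:
move_arm(claw=[0.66,0.66,0.66,0.66,0.66], dp=[[0.002,0,0.004],[0,0,0],[0,0,0],[0,0,0],[0,0,0]], turn=[[0,0,0],[0,0,0],[0,0,0],[0,0,0],[0,0,0]])

```text
clock: 3.35
position: [0.6307, -0.249, 0.1418]
ee_rot: [-0.652, 0.696, -0.22, 0.205]
ft_force: [-0.4, 0.0, 1.2]
grip_width: 0.659
```

```bash
python3 - <<'E'
from plan import *
p,r=now(); P,Q=tcp(np.radians(35),ahead=.022); print(r.inv().apply(P-p)*1e3,manip.get_obs()['ft_force'])
im=shot('wrist','w4');cv2.imwrite('pics/w4c.png',cv2.resize(im[200:400,200:450,::-1],None,fx=3,fy=3,interpolation=cv2.INTER_CUBIC))
im=shot('scene','s4');cv2.imwrite('pics/s4c.png',cv2.resize(im[200:300,250:340,::-1],None,fx=6,fy=6,interpolation=cv2.INTER_CUBIC))
E
```

```text
[ 0.77858163 -0.15096271 -0.08593402] [-0.39354624  0.03120542  1.24855501]
```

View pics/w4c.png

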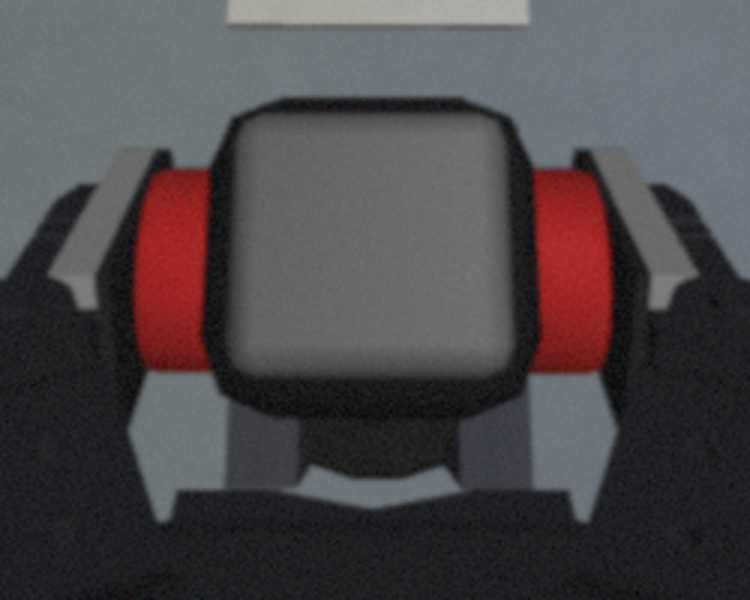

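View pics/s4c.png

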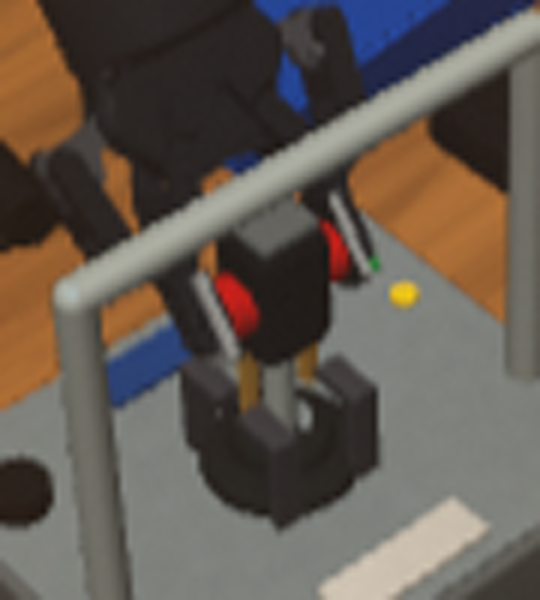

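```bash
python3 - <<'E'
from plan import *
i=cams.camera_info('wrist');T=np.linalg.inv(i['tool_from_camera'])
p,r=now()
for l in [(28,-11,0),(28,-11,-19),(28,-11,-38),(28,11,0),(28,-11,-8),(28,-11,-30),(28,0,0),(28,0,-10)]:
    c=T@np.r_[np.array(l)/1e3,1];u=np.array([i['fx']*c[0]/c[2]+i['cx'],i['fy']*c[1]/c[2]+i['cy']]);print(l,((u+.5-[200,200])*3).round())
P,Q=tcp(0);h=P+[0,0,.019];print('head in tool',r.inv().apply(h-p)*1e3)
E
```

```text
(28, -11, 0) [570. 126.]
(28, -11, -19) [597. 184.]
(28, -11, -38) [632. 258.]
(28, 11, 0) [563. 262.]
(28, -11, -8) [581. 149.]
(28, -11, -30) [616. 224.]
(28, 0, 0) [566. 196.]
(28, 0, -10) [579. 228.]
head in tool [  0.90934623  -0.16968821 -22.15948992]
```

Call:
move_arm(claw=[0.6,0.55,0.5,0.45,0.4,0.4,0.4,0.4], dp=[[0.004,0,0.006],[0,0,0],[0,0,0],[0,0,0],[0,0,0],[0,0,0],[0,0,0],[0,0,0]], turn=[[0,0,0],[0,0,0],[0,0,0],[0,0,0],[0,0,0],[0,0,0],[0,0,0],[0,0,0]], grip_force=40)

```text
clock: 4.12
position: [0.6319, -0.2501, 0.1419]
ee_rot: [-0.652, 0.695, -0.221, 0.206]
ft_force: [-4.2, 0.5, 9.1]
grip_width: 0.449
```

```bash
python3 - <<'E'
from plan import *
o=manip.get_obs();print(o['clock'],o['grip_width']*85,o['ft_force'],o['joint_pos'])
im=shot('wrist','w5');cv2.imwrite('pics/w5c.png',cv2.resize(im[200:400,200:450,::-1],None,fx=3,fy=3,interpolation=cv2.INTER_CUBIC))
im=shot('scene','s5');cv2.imwrite('pics/s5c.png',cv2.resize(im[95:225,380:460,::-1],None,fx=4.5,fy=4.5,interpolation=cv2.INTER_CUBIC))
E
```

```text
4.1167 38.154584131235524 [-4.21643199  0.45954946  9.13749978] [ 0.76957307  0.22439959 -0.39833285  1.95159303 -0.26621925  0.41265577
 -1.01568007]
```

View pics/w5c.png

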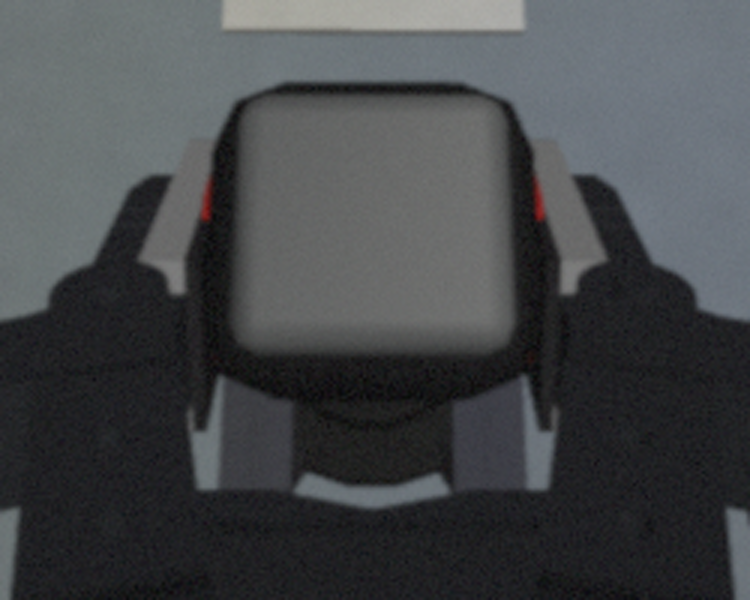

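```bash
python3 - <<'E'
from plan import *
for n in ['scene','top']:
    im=shot(n,n+'6')
    c=im[120:190,400:450] if n=='scene' else im[135:185,140:190]
    cv2.imwrite('pics/%s6c.png'%n,cv2.resize(c[:,:,::-1],None,fx=10,fy=10,interpolation=cv2.INTER_CUBIC))
# rigid rotation of current pose about pivot
p,r=now(); piv=C+.065*ez; n=10; a=.28/n
Rc=r;pc=p;out=[]
for k in range(n):
    D=R.from_rotvec(-ey*a); pn=piv+D.apply(pc-piv); out.append((Rc.inv().apply(pn-pc)/.2).round(4).tolist()); rv=(Rc.inv()*D*Rc).as_rotvec(); Rc=D*Rc; pc=pn
print(rv/np.radians(45)); print(out)
E
```

```text
[3.56506139e-02 3.03059370e-05 7.57292713e-05]
[[0.0, 0.0078, -0.0077], [0.0, 0.0078, -0.0077], [0.0, 0.0078, -0.0077], [0.0, 0.0078, -0.0077], [0.0, 0.0078, -0.0077], [0.0, 0.0078, -0.0077], [0.0, 0.0078, -0.0077], [0.0, 0.0078, -0.0077], [0.0, 0.0078, -0.0077], [0.0, 0.0078, -0.0077]]
```

View pics/scene6c.png

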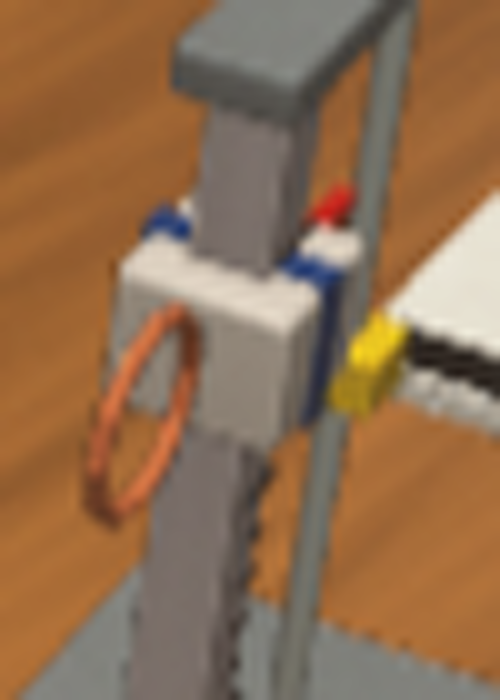

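View pics/top6c.png

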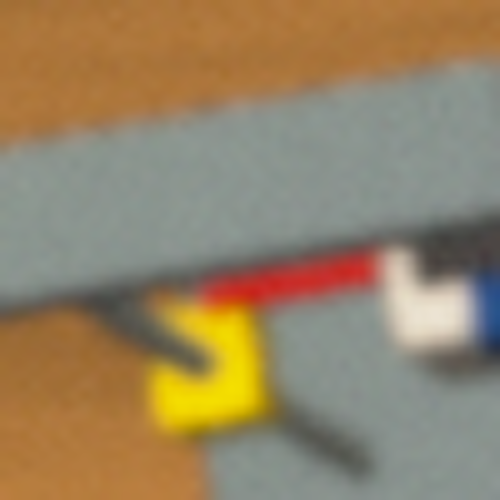

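```bash
python3 - <<'E'
from fit import *
S=lambda u,v:cr([[u,v]],10,400,120)[0]; Tt=lambda u,v:cr([[u,v]],10,140,135)[0]
for nm,a,b in [('blk',(368,363),(209,369)),('tip',(349,192),(207,293)),('ptr root',None,None)]:
    if a: print(nm,tri(S(*a),Tt(*b)))
# mast base fit: top crop pts scale6 off(120,130) ; scene crop 4.5 off(380,95)
Pt=cr([[632,112],[675,398],[272,470]],6,120,130); Ps=cr([[28,515],[175,372],[335,430],[212,575]],4.5,380,95)
def f(p):
    c,s=np.cos(p[2]),np.sin(p[2]);h=p[3]
    def W(l): l=np.array(l)/1e3; return l@np.array([[c,-s],[s,c]]).T+p[:2]
    a=lambda L:np.c_[W(L),np.full(len(L),h)]
    return np.r_[(proj('top',a([[70,-95],[-70,-95],[-70,95]]))-Pt).ravel(),(proj('scene',a([[70,-95],[-70,-95],[-70,95],[70,95]]))-Ps).ravel()]
s=least_squares(f,[.6,.2,0,.015],loss='soft_l1');print(s.x,s.fun.reshape(-1,2).round(1))
E
```

```text
blk (array([0.62728099, 0.29353356, 0.14717889]), array([-0.79617677,  0.23159175, -0.48022117, -0.52707139]))
tip (array([0.62932044, 0.26960719, 0.21846327]), array([ 0.2694881 , -0.07986694,  0.15932179,  0.17643582]))
[ 0.64216382  0.24684219  0.14844553 -0.01913023] [[  0.6   0.6]
 [ -0.6   0.7]
 [ -0.2  -1.4]
 [ 44.1  27.2]
 [-31.   40. ]
 [-36.6  -4.6]
 [ 31.  -20.6]]
```

Call:
move_arm(claw=[0.4,0.4,0.4,0.4,0.4,0.4,0.4,0.4], dp=[[0,0.0078,-0.0077],[0,0.0078,-0.0077],[0,0.0078,-0.0077],[0,0.0078,-0.0077],[0,0.0078,-0.0077],[0,0.0078,-0.0077],[0,0.0078,-0.0077],[0,0.0078,-0.0077]], turn=[[0.0357,0,0],[0.0357,0,0],[0.0357,0,0],[0.0357,0,0],[0.0357,0,0],[0.0357,0,0],[0.0357,0,0],[0.0357,0,0]])

```text
clock: 4.98
position: [0.6146, -0.2488, 0.1434]
ee_rot: [-0.625, 0.666, -0.298, 0.277]
ft_force: [4.7, -0.0, -5.1]
grip_width: 0.442
```

```bash
cat > mon.py <<'E'
from plan import *
import sys
k=sys.argv[1]
o=manip.get_obs();p,r=now();print(o['clock'],o['grip_width']*85,o['ft_force'].round(1),np.linalg.norm(o['torque']).round(2))
z=r.as_matrix()[:,2];print('tool tilt',np.arctan2(z@ex,-z[2])-np.radians(35))
im=shot('scene','m'+k)
a=cv2.resize(im[120:190,400:450,::-1],None,fx=8,fy=8,interpolation=cv2.INTER_CUBIC)
b=cv2.resize(im[200:300,250:330,::-1],None,fx=4.8,fy=4.8,interpolation=cv2.INTER_CUBIC)
h=max(a.shape[0],b.shape[0]);f=lambda x:np.vstack([x,np.zeros((h-x.shape[0],x.shape[1],3),np.uint8)])
cv2.imwrite('pics/mc%s.png'%k,np.hstack([f(a),f(b)])); print(manip.get_obs()['clock'])
E
python3 mon.py 1
```

```text
4.9833 37.599105564335616 [ 4.7 -0.  -5.1] 1.48
tool tilt 0.227662217701032
5.0333
```

View pics/mc1.png

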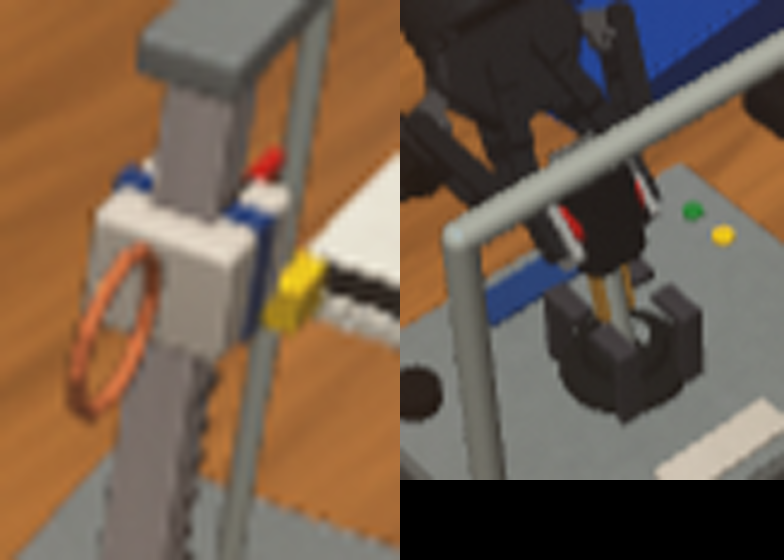

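Call:
move_arm(claw=[0.4,0.4,0.4,0.4,0.4,0.4,0.4,0.4], dp=[[0,0.0078,-0.0077],[0,0.0078,-0.0077],[0,0,0],[0,0,0],[0,0,0],[0,0,0],[0,0,0],[0,0,0]], turn=[[0.0357,0,0],[0.0357,0,0],[0,0,0],[0,0,0],[0,0,0],[0,0,0],[0,0,0],[0,0,0]])

```text
clock: 5.7
position: [0.6113, -0.2486, 0.143]
ee_rot: [-0.619, 0.659, -0.311, 0.291]
ft_force: [5.1, -1.3, 4.1]
grip_width: 0.437
```

```bash
python3 mon.py 2
```

```text
5.7 37.184371749965436 [ 5.1 -1.3  4.1] 0.58
tool tilt 0.26924668496527904
5.75
```

View pics/mc2.png

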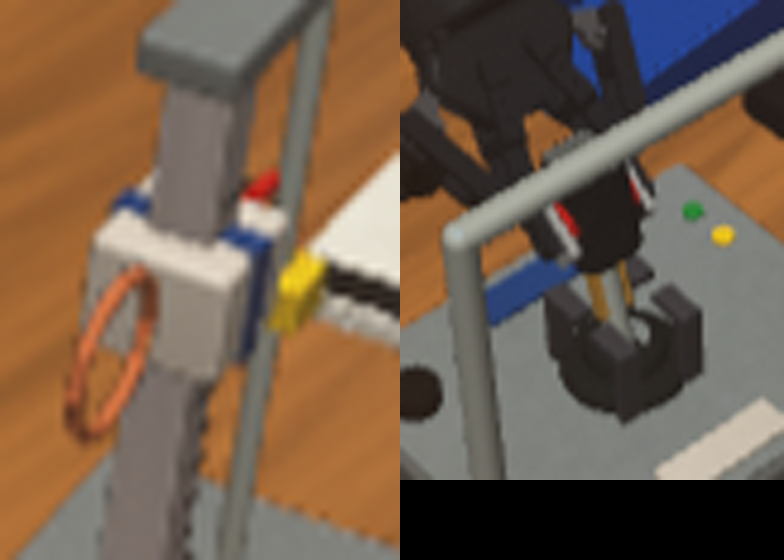

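Call:
move_arm(claw=[0.4,0.4,0.4,0.4,0.4,0.4,0.4,0.4], dp=[[0,0,0],[0,0,0],[0,0,0],[0,0,0],[0,0,0],[0,0,0],[0,0,0],[0,0,0]], turn=[[0,0,0],[0,0,0],[0,0,0],[0,0,0],[0,0,0],[0,0,0],[0,0,0],[0,0,0]])

```text
clock: 6.42
position: [0.6112, -0.2486, 0.143]
ee_rot: [-0.619, 0.66, -0.311, 0.291]
ft_force: [5.3, -0.5, 3.9]
grip_width: 0.44
```

Call:
move_arm(claw=[0.4,0.4,0.4,0.4,0.4,0.4,0.4,0.4], dp=[[0,0,0],[0,0,0],[0,0,0],[0,0,0],[0,0,0],[0,0,0],[0,0,0],[0,0,0]], turn=[[0,0,0],[0,0,0],[0,0,0],[0,0,0],[0,0,0],[0,0,0],[0,0,0],[0,0,0]])

```text
clock: 7.08
position: [0.6112, -0.2486, 0.143]
ee_rot: [-0.619, 0.66, -0.311, 0.291]
ft_force: [5.5, -0.9, 4.3]
grip_width: 0.441
```

```bash
python3 mon.py 3; cat > trk.py <<'E'
from fit import *
import sys
a=proj('scene',[[.629,.27,.218],[.629,.27,.208],[.629,.27,.168],[.629,.27,.147]]);print(a.round(2).tolist())
K=6
def ld(f): return cv2.resize(cv2.imread('pics/%s.png'%f)[120:200,400:450],None,fx=K,fy=K,interpolation=cv2.INTER_CUBIC)
t=ld('scene6')[int(24*K):int(45*K),int(11*K):int(33*K)]   # carriage front
for f in sys.argv[1:]:
    r=cv2.matchTemplate(ld(f),t,cv2.TM_CCOEFF_NORMED);_,m,_,l=cv2.minMaxLoc(r)
    d=np.array(l)/K-[11,24]; 
    # solve dz
    s=least_squares(lambda z:proj('scene',[[.629,.24,.218-z[0]]])[0]-proj('scene',[[.629,.24,.218]])[0]-d,[0.03]);print(f,d,m,'sunk mm',s.x*1e3)
E
python3 trk.py scene6 m1 m2 m3
```

```text
7.0833 37.475241753624836 [ 5.5 -0.9  4.3] 0.68
tool tilt 0.2692912870365851
7.1333
[[434.68, 138.71], [434.19, 141.75], [432.29, 153.64], [431.32, 159.7]]
scene6 [0. 0.] 1.0 sunk mm [-3.46944695e-15]
m1 [0. 0.] 0.9998387098312378 sunk mm [-3.46944695e-15]
m2 [-0.33333333  2.83333333] 0.985190212726593 sunk mm [9.21859047]
m3 [-1.33333333  9.5       ] 0.9828887581825256 sunk mm [31.33572467]
```

View pics/mc3.png

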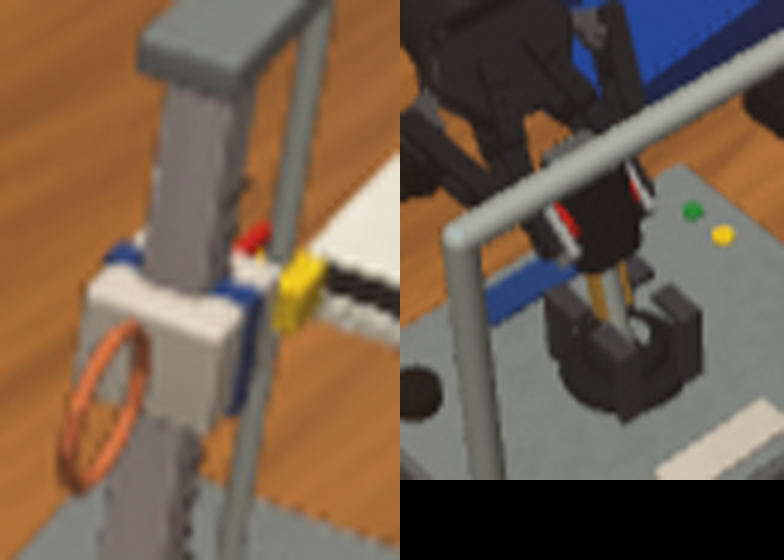

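```bash
python3 - <<'E'
from h import *
im=shot('top','t7')
c=im[130:185,140:190,::-1]; d=cv2.imread('pics/m3.png')[135:170,415:450]
cv2.imwrite('pics/t7c.png',np.hstack([cv2.resize(c,(400,440),interpolation=cv2.INTER_CUBIC),cv2.resize(d,(400,440),interpolation=cv2.INTER_CUBIC)]))
E
```

```text
(no output)
```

View pics/t7c.png

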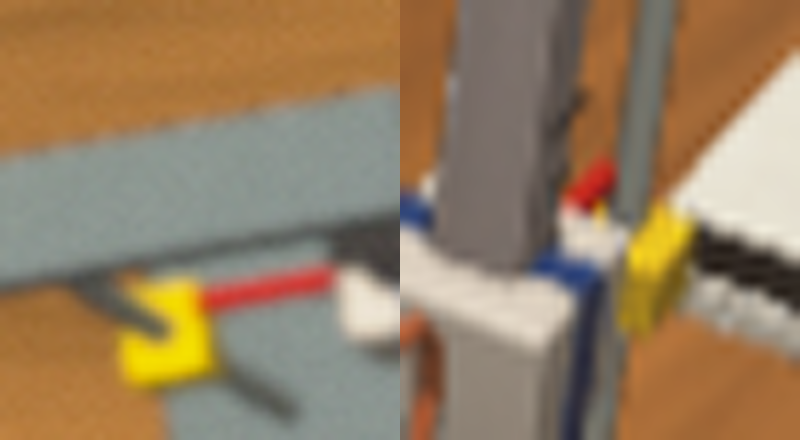

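```bash
python3 - <<'E'
from fit import *
print('rod@top',tri(np.array([434.9,151.8]),np.array([160.3,170.7])))
# block top visible: candidates
psi=0.148;c,s=np.cos(psi),np.sin(psi)
im=cv2.imread('pics/m3.png')[130:175,410:455];K=12;S=cv2.resize(im,None,fx=K,fy=K,interpolation=cv2.INTER_CUBIC)
im=cv2.imread('pics/t7.png')[145:190,145:190];T=cv2.resize(im,None,fx=6,fy=6,interpolation=cv2.INTER_CUBIC)
# tip estimates from m3 (scene) and t7
print('tip', tri(np.array([415+(612-400)/11.43-.4,135+172/12.57-.4]),np.array([140+203/8-.4,130+298/8-.4])))
E
```

```text
rod@top (array([0.62508663, 0.28787069, 0.1634662 ]), array([-0.34217793,  0.09962882, -0.20534386, -0.2254805 ]))
tip (array([0.62939485, 0.26880708, 0.18685241]), array([-0.09763496,  0.02836957, -0.05866541, -0.06435601]))
```

```bash
cat > ov.py <<'E'
from fit import *
import sys
def draw(f,n,off,K,c,h,size,tip,w=45):
    im=cv2.imread('pics/%s.png'%f)[off[1]:off[1]+w,off[0]:off[0]+w];S=cv2.resize(im,None,fx=K,fy=K,interpolation=cv2.INTER_CUBIC)
    psi=.148;M=np.array([[np.cos(psi),-np.sin(psi)],[np.sin(psi),np.cos(psi)]])
    P=[]
    for dz in(-1,1):
        for a,b in((-1,-1),(1,-1),(1,1),(-1,1)): P.append(np.r_[c[:2]+M@[a*size[0]/2,b*size[1]/2],c[2]+dz*h/2])
    q=((proj(n,P)-off+.5)*K).round().astype(int)
    for i in range(4):
        for x,y in((i,(i+1)%4),(4+i,4+(i+1)%4),(i,i+4)): cv2.line(S,tuple(map(int,q[x])),tuple(map(int,q[y])),(0,255,0) if x>=4 or y>=4 else (255,0,255),1)
    return S
c=np.array([float(a) for a in sys.argv[3:6]]);sz=[float(sys.argv[6]),float(sys.argv[7])]
A=draw(sys.argv[1],'scene',np.array([410,130]),8.5,c,.02,sz,None);B=draw(sys.argv[2],'top',np.array([140,140]),8.5,c,.02,sz,None)
cv2.imwrite('pics/%s.png'%sys.argv[8],np.hstack([A,B]))
E
python3 ov.py m3 t7 .625 .288 .1535 .022 .022 ov1
```

```text
(no output)
```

View pics/ov1.png

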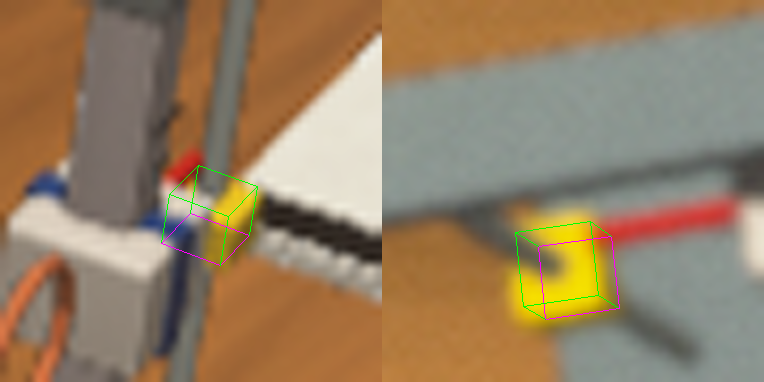

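```bash
python3 - <<'E'
import cv2,numpy as np
a=cv2.imread('pics/m3.png')[144:168,424:448];b=cv2.imread('pics/t7.png')[158:186,148:176]
cv2.imwrite('pics/z1.png',np.hstack([cv2.resize(a,(400,400),interpolation=cv2.INTER_CUBIC),cv2.resize(b,(400,400),interpolation=cv2.INTER_CUBIC)]))
E
```

```text
(no output)
```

View pics/z1.png

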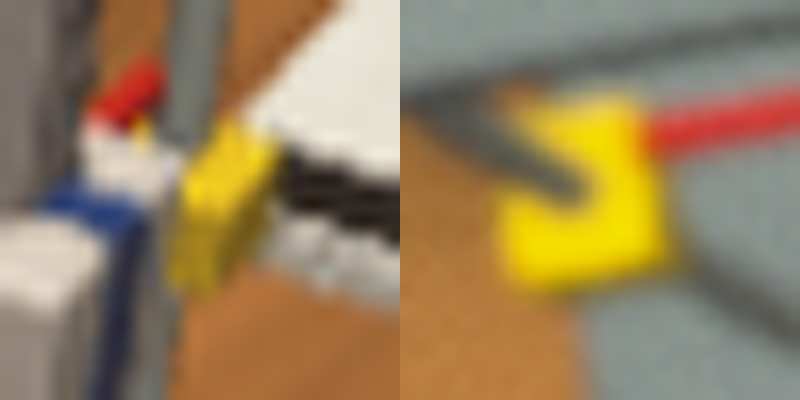

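Call:
move_arm(claw=[0.4,0.4,0.4,0.4,0.4,0.4,0.4,0.4], dp=[[0,0,0],[0,0,0],[0,0,0],[0,0,0],[0,0,0],[0,0,0],[0,0,0],[0,0,0]], turn=[[0,0,0],[0,0,0],[0,0,0],[0,0,0],[0,0,0],[0,0,0],[0,0,0],[0,0,0]])

```text
clock: 7.85
position: [0.6112, -0.2486, 0.143]
ee_rot: [-0.619, 0.66, -0.311, 0.291]
ft_force: [5.4, -0.9, 3.8]
grip_width: 0.44
```

Call:
move_arm(claw=[0.4,0.4,0.4,0.4,0.4,0.4], dp=[[0,0,0],[0,0,0],[0,0,0],[0,0,0],[0,0,0],[0,0,0]], turn=[[0,0,0],[0,0,0],[0,0,0],[0,0,0],[0,0,0],[0,0,0]])

```text
clock: 8.35
position: [0.6112, -0.2486, 0.143]
ee_rot: [-0.619, 0.66, -0.311, 0.291]
ft_force: [6.0, -0.7, 3.6]
grip_width: 0.442
```

```bash
python3 mon.py 4;  python3 - <<'E'
from h import *
shot('top','t8');print(manip.get_obs()['clock'])
a=cv2.imread('pics/m4.png')[144:168,424:448];b=cv2.imread('pics/t8.png')[158:186,148:176]
cv2.imwrite('pics/z2.png',np.hstack([cv2.resize(a,(400,400),interpolation=cv2.INTER_CUBIC),cv2.resize(b,(400,400),interpolation=cv2.INTER_CUBIC)]))
E
python3 trk.py m3 m4;python3 - <<'E'
import sys; sys.path.insert(0,'.')
from plan import *
p,r=now(); piv=C+.065*ez
for a in (.06,.03):
    D=R.from_rotvec(ey*a);print(a,(r.inv().apply(piv+D.apply(p-piv)-p)/.2).round(4),(r.inv()*D*r).as_rotvec()/np.radians(45))
E
```

```text
8.35 37.56394114851369 [ 6.  -0.7  3.6] 0.63
tool tilt 0.2692950807324588
8.4
8.45
[[434.68, 138.71], [434.19, 141.75], [432.29, 153.64], [431.32, 159.7]]
m3 [-1.33333333  9.5       ] 0.9828887581825256 sunk mm [31.33572467]
m4 [-2.16666667 15.33333333] 0.9724713563919067 sunk mm [51.0469838]
0.06 [ 0.     -0.016   0.0172] [-7.63943084e-02 -9.30447667e-05  3.41984473e-05]
0.03 [ 0.     -0.0081  0.0085] [-3.81971542e-02 -4.65223834e-05  1.70992236e-05]
```

View pics/z2.png

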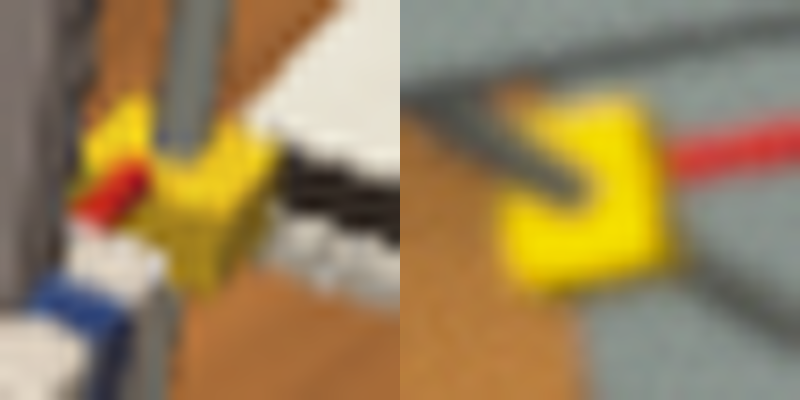

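Call:
move_arm(claw=[0.4,0.4,0.4,0.4,0.4,0.4,0.4], dp=[[0,0,0],[0,0,0],[0,0,0],[0,0,0],[0,0,0],[0,0,0],[0,0,0]], turn=[[0,0,0],[0,0,0],[0,0,0],[0,0,0],[0,0,0],[0,0,0],[0,0,0]])

```text
clock: 9.03
position: [0.6113, -0.2485, 0.143]
ee_rot: [-0.619, 0.659, -0.311, 0.291]
ft_force: [4.5, -1.7, 3.9]
grip_width: 0.438
```

Call:
move_arm(claw=[0.4,0.4,0.4,0.4,0.4,0.4,0.4], dp=[[0,-0.016,0.0172],[0,-0.016,0.0172],[0,-0.016,0.0172],[0,-0.016,0.0172],[0,-0.0081,0.0085],[0,0,0],[0,0,0]], turn=[[-0.0764,0,0],[-0.0764,0,0],[-0.0764,0,0],[-0.0764,0,0],[-0.0382,0,0],[0,0,0],[0,0,0]])

```text
clock: 9.62
position: [0.6277, -0.2493, 0.1388]
ee_rot: [-0.639, 0.675, -0.268, 0.252]
ft_force: [-4.6, -0.5, 41.7]
grip_width: 0.444
```

```bash
python3 mon.py 5;  python3 - <<'E'
from h import *
shot('top','t9');print(manip.get_obs()['clock'])
a=cv2.imread('pics/m5.png')[144:168,424:448];b=cv2.imread('pics/t9.png')[158:186,148:176]
cv2.imwrite('pics/z3.png',np.hstack([cv2.resize(a,(400,400),interpolation=cv2.INTER_CUBIC),cv2.resize(b,(400,400),interpolation=cv2.INTER_CUBIC)]))
E
python3 trk.py m4 m5
```

```text
9.6167 37.72315975661449 [-4.6 -0.5 41.7] 4.17
tool tilt 0.14269806394189655
9.6667
9.7167
[[434.68, 138.71], [434.19, 141.75], [432.29, 153.64], [431.32, 159.7]]
m4 [-2.16666667 15.33333333] 0.9724713563919067 sunk mm [51.0469838]
m5 [-2.66666667 19.        ] 0.952272891998291 sunk mm [63.61042361]
```

View pics/z3.png

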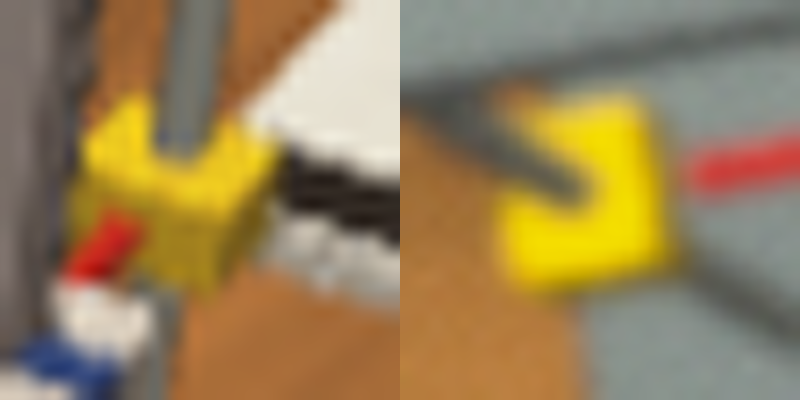

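View pics/mc5.png

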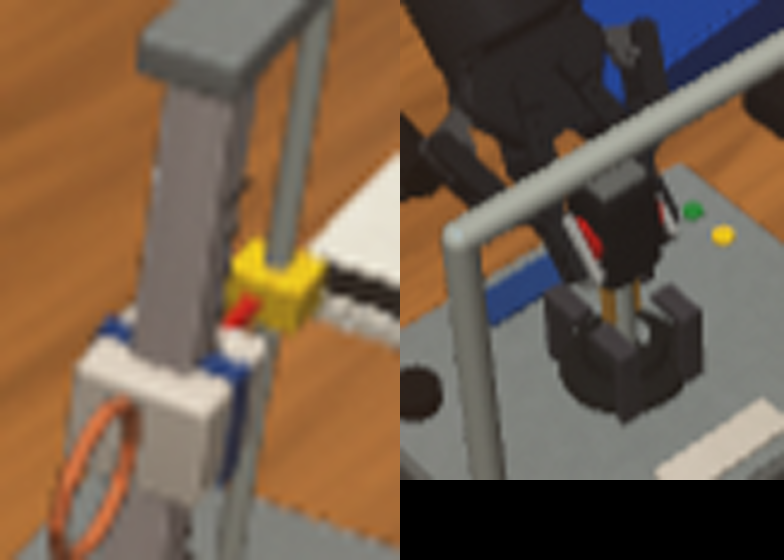

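Call:
move_arm(claw=[0.45,0.55,0.7,0.85,1,1,1], dp=[[0,0,-0.01],[0,0,-0.01],[0,0,0],[0,0,0],[0,0,0],[0,0,0],[0,0,0]], turn=[[0,0,0],[0,0,0],[0,0,0],[0,0,0],[0,0,0],[0,0,0],[0,0,0]])

```text
clock: 10.3
position: [0.6182, -0.2451, 0.1309]
ee_rot: [-0.641, 0.678, -0.259, 0.251]
ft_force: [0.1, 0.8, 0.9]
grip_width: 1.0
```

```bash
python3 mon.py 6;python3 trk.py m5 m6; python3 - <<'E'
from h import *
im=shot('wrist','w6')
E
```

```text
10.3 85.03582321327688 [0.1 0.8 0.9] 0.71
tool tilt 0.1263865905681758
10.35
[[434.68, 138.71], [434.19, 141.75], [432.29, 153.64], [431.32, 159.7]]
m5 [-2.66666667 19.        ] 0.952272891998291 sunk mm [63.61042361]
m6 [-2.66666667 19.        ] 0.952307939529419 sunk mm [63.61042361]
```

View pics/mc6.png

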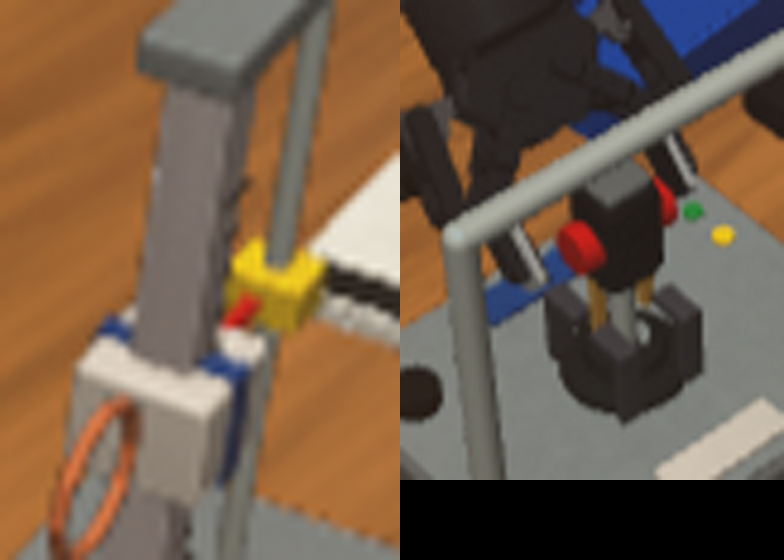

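View pics/w6.png

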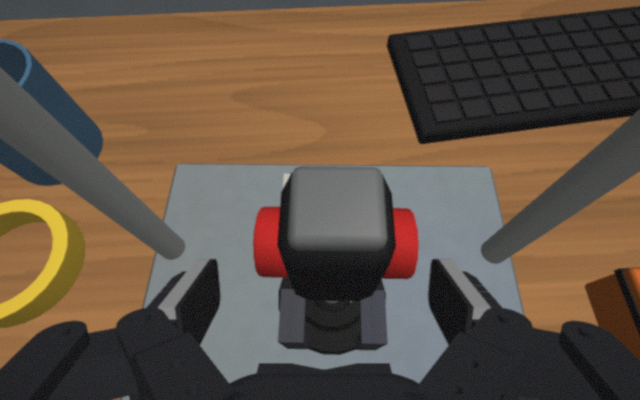

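Call:
move_arm(claw=[1,1,1,1,1,1,1,1], dp=[[0,0,-0.04],[0,0,-0.09],[0,0,-0.1],[0,0,-0.12],[0,0,-0.12],[0,0,-0.12],[0,0,-0.1],[0,0,-0.06]], turn=[[0,0,0],[0,0,0],[0,0,0],[0,0,0],[0,0,0],[0,0,0],[0,0,0],[0,0,0]])

```text
clock: 11.07
position: [0.5166, -0.2413, 0.2449]
ee_rot: [-0.641, 0.677, -0.261, 0.251]
ft_force: [-0.6, -0.6, -0.2]
grip_width: 1.0
```

```bash
python3 - <<'E'
from plan import *
p,r=now(); print(p,manip.get_obs()['joint_pos'].round(2)); Q=ori(np.radians(43)); rows(p,r,np.array([.42,.23,.25]),Q,16)
E
```

```text
[ 0.51659779 -0.24129246  0.24494927] [ 1.04 -0.17 -0.44  2.16 -0.79  0.62 -0.51]
turn [0.0008, 0.0009, 0.0003] deg 0.06 mm 30.1
dp [[-0.1455, 0.0276, -0.0262], [-0.1454, 0.0276, -0.0263], [-0.1454, 0.0276, -0.0265], [-0.1454, 0.0276, -0.0266], [-0.1454, 0.0276, -0.0267], [-0.1453, 0.0277, -0.0268], [-0.1453, 0.0277, -0.0269], [-0.1453, 0.0277, -0.0271], [-0.1452, 0.0277, -0.0272], [-0.1452, 0.0277, -0.0273], [-0.1452, 0.0278, -0.0274], [-0.1452, 0.0278, -0.0276], [-0.1451, 0.0278, -0.0277], [-0.1451, 0.0278, -0.0278], [-0.1451, 0.0278, -0.0279], [-0.1451, 0.0279, -0.028]]
```

Call:
move_arm(claw=[1,1,1,1,1,1,1,1], dp=[[-0.145,0.0276,-0.027],[-0.145,0.0276,-0.027],[-0.145,0.0276,-0.027],[-0.145,0.0276,-0.027],[-0.145,0.0276,-0.027],[-0.145,0.0276,-0.027],[-0.145,0.0276,-0.027],[-0.145,0.0276,-0.027]], turn=[[0,0,0],[0,0,0],[0,0,0],[0,0,0],[0,0,0],[0,0,0],[0,0,0],[0,0,0]])

```text
clock: 11.73
position: [0.4753, -0.0648, 0.244]
ee_rot: [-0.642, 0.681, -0.256, 0.243]
ft_force: [-0.5, -0.5, 0.1]
grip_width: 1.001
```

```bash
python3 - <<'E'
from plan import *
shot('wrist','w7');p,r=now(); print(p,manip.get_obs()['joint_pos'].round(2)); Q=ori(np.radians(43)); rows(p,r,np.array([.42,.23,.25]),Q,8)
E
```

```text
[ 0.47550266 -0.06060447  0.24358087] [ 0.54 -0.5  -0.39  2.36 -0.45  0.56 -1.19]
turn [0.005, 0.0016, 0.0013] deg 0.24 mm 37.0
dp [[-0.1796, 0.0307, -0.0317], [-0.1795, 0.0308, -0.032], [-0.1795, 0.0308, -0.0324], [-0.1794, 0.0309, -0.0327], [-0.1793, 0.0309, -0.0331], [-0.1792, 0.031, -0.0334], [-0.1792, 0.031, -0.0338], [-0.1791, 0.0311, -0.0342]]
```

View pics/w7.png

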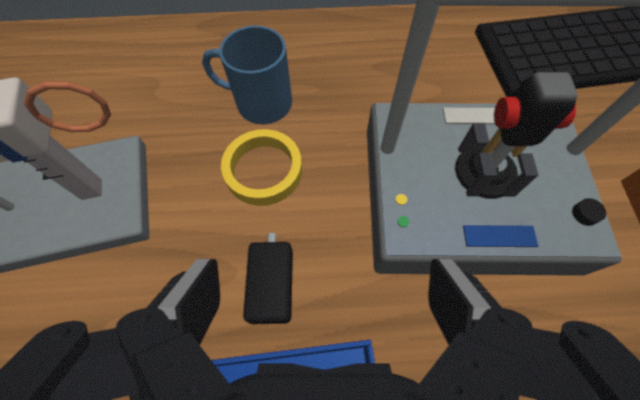

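Call:
move_arm(claw=[1,1,1,1,1,1,1,1], dp=[[-0.12,0,0],[-0.12,0,0],[-0.12,0,0],[-0.12,0,0],[-0.12,0,0],[-0.12,0,0],[-0.12,0,0],[-0.12,0,0]], turn=[[0,0,0],[0,0,0],[0,0,0],[0,0,0],[0,0,0],[0,0,0],[0,0,0],[0,0,0]])

```text
clock: 12.45
position: [0.486, 0.1207, 0.2434]
ee_rot: [-0.642, 0.682, -0.254, 0.242]
ft_force: [-0.2, 0.1, 1.4]
grip_width: 0.999
```

Call:
move_arm(claw=[1,1], dp=[[0,0,0],[0,0,0]], turn=[[0,0,0],[0,0,0]])

```text
clock: 12.62
position: [0.4862, 0.1201, 0.2438]
ee_rot: [-0.643, 0.681, -0.255, 0.242]
ft_force: [0.1, -1.2, -0.6]
grip_width: 1.001
```

```bash
python3 - <<'E'
from plan import *
p,r=now();o=manip.get_obs();np.save('w8pose.npy',np.r_[o['position'],o['ee_rot']]); shot('wrist','w8'); print(p,manip.get_obs()['joint_pos'].round(2))
E
```

```text
[0.48623251 0.12014079 0.24375422] [ 0.41 -0.48 -0.79  2.28 -0.04  0.56 -2.04]
```

View pics/w8.png

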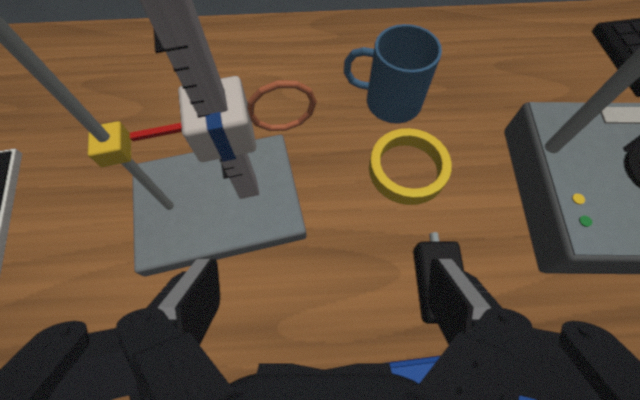

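```bash
python3 - <<'E'
import cv2,numpy as np
a=cv2.imread('pics/w8.png')[110:170,75:195]
cv2.imwrite('pics/z8.png',cv2.resize(a,None,fx=6.5,fy=6.5,interpolation=cv2.INTER_CUBIC))
E
```

```text
(no output)
```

View pics/z8.png

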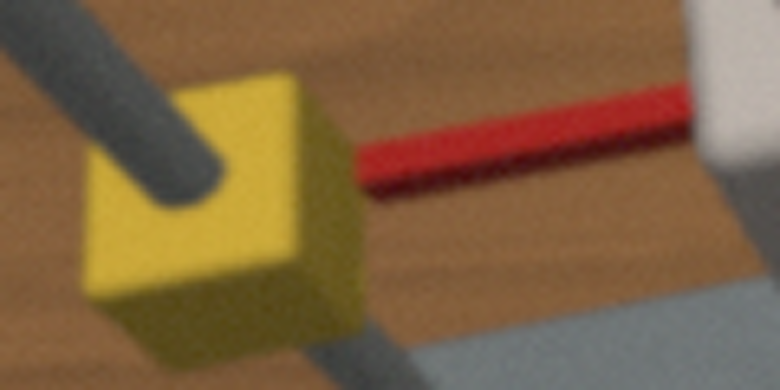

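```bash
cat > fin.py <<'E'
from fit import *
q=np.load('w8pose.npy');i=cams.camera_info('wrist');T=np.eye(4);T[:3,:3]=R.from_quat(q[3:]).as_matrix();T[:3,3]=q[:3];i['pose']=T@i['tool_from_camera'];I['wrist']=i
wc=cr([[295,75],[298,262],[85,292],[365,333],[165,368]],6.5,75,110);wl=[(1,-1,1),(-1,-1,1),(-1,1,1),(-1,-1,-1),(-1,1,-1)]
sc=cr([[208,210],[278,150],[85,150],[140,95],[200,293],[258,245]],16.667,424,144);sl=[(1,-1,1),(1,1,1),(-1,-1,1),(-1,1,1),(1,-1,-1),(1,1,-1)]
tip={'wrist':cr([[362,172]],6.5,75,110)[0],'scene':cr([[135,227]],16.667,424,144)[0],'top':cr([[690-400,178]],14.286,148,158)[0]}
def B(p,l):
    l=np.array(l,float)*[p[4],p[5],.01];c,s=np.cos(p[3]),np.sin(p[3])
    return l@np.array([[c,-s,0],[s,c,0],[0,0,1]]).T+p[:3]
for ws,ww in((1,1),(.3,1),(1,.3)):
    f=lambda p:np.r_[ww*(proj('wrist',B(p,wl))-wc).ravel(),ws*(proj('scene',B(p,sl))-sc).ravel()]
    s=least_squares(f,[.625,.288,.152,.148,.012,.012],x_scale=.01)
    g=lambda P:np.r_[ww*(proj('wrist',[P])[0]-tip['wrist']),ws*(proj('scene',[P])[0]-tip['scene']),.3*(proj('top',[P])[0]-tip['top'])]
    t=least_squares(g,[.629,.27,.155],x_scale=.01)
    print('block',s.x.round(4),'tip',t.x.round(4),'dz mm',(t.x[2]-s.x[2])*1e3);print(s.fun.round(1),t.fun.round(1))
E
python3 fin.py
```

```text
block [0.6235 0.2918 0.1506 0.1439 0.0135 0.0125] tip [0.6278 0.2741 0.1552] dz mm 4.567710372356815
[ 0.7  0.8 -1.2 -1.2 -0.7 -0.5  0.9  1.1  1.4  0.7  1.  -0.7  0.7 -1.
 -0.1 -0.1  0.5 -0.7  0.6  0.1  0.9 -1. ] [ 0.2  0.1  0.5 -0.6 -0.3  0. ]
block [0.6248 0.293  0.1492 0.1537 0.0138 0.0126] tip [0.6275 0.2739 0.1558] dz mm 6.547388177438523
[ 0.4  0.2 -1.2 -1.3 -0.9 -0.4  0.8  0.9  1.1  0.8  0.5 -0.1  0.4 -0.2
  0.1  0.1  0.3 -0.1  0.4  0.2  0.5 -0.2] [ 0.   0.   0.1 -0.2 -0.3  0. ]
block [0.6232 0.2911 0.1498 0.1097 0.0129 0.0119] tip [0.6276 0.2734 0.1546] dz mm 4.769184937727627
[ 0.5  0.8 -0.3 -0.1  0.3 -0.2  0.3  0.6  0.9  0.2  0.5 -0.5  0.3 -0.6
 -0.1 -0.   0.6 -0.3  0.   0.3  0.5 -0.6] [ 0.4  0.2  0.3 -0.3 -0.2  0.1]
```

```bash
python3 mon.py 9; python3 trk.py m6 m9
```

```text
12.6667 85.13518073889222 [ 0.4 -1.1 -0.5] 0.7
tool tilt 0.10598594450906929
12.7167
[[434.68, 138.71], [434.19, 141.75], [432.29, 153.64], [431.32, 159.7]]
m6 [-2.66666667 19.        ] 0.952307939529419 sunk mm [63.61042361]
m9 [-2.66666667 19.        ] 0.9522391557693481 sunk mm [63.61042361]
```

View pics/m9.png

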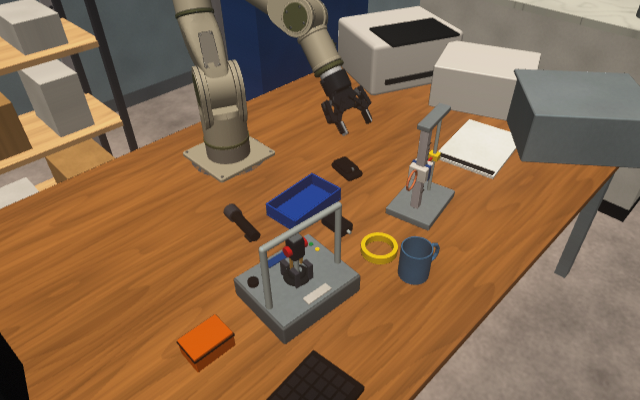

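The stick is upright at (297,250) with both buttons out. The carriage has stopped beside the yellow block at (434,155), and the arm is clear of everything.

```bash
python3 -c "
from workcell import manip
print(manip.hand_in())"
```

```text
the job is handed in; nothing more can be done
None
```

I squeezed both buttons and tilted the stick about 0.27 rad towards the blue mark. I held it there for about 4 s while the carriage sank about 64 mm at roughly 16 mm/s. Then I brought the stick back, opened the gripper, moved clear and handed the job in at about 12.7 s.

**Last checks**
- **Carriage:** it did not move in the 3 s after the stick went back.
- **Stick and buttons:** the pictures show the stick upright and both buttons out.
- **Other objects:** they look to be where they started in the last scene picture. I did not measure them.
- **Pointer height:** several estimates from different views put it 3 to 6.5 mm above the middle of the block. A rougher earlier estimate gave about 8 mm. All are inside the 11 mm limit, so I did not tilt the stick again.

**What did not go to plan**
- **Return of the stick:** the wrist turned only about half as far as commanded, so the gripper pressed down along the stick with about 42 N for a moment before I opened it. That is a wrist-force reading, well under the 120 N limit. I believe the load was on the finger pads, but I could not rule out that it counts against the 40 N limit for the arm or gripper body.
- **Viewing move afterwards:** joint 2 read -0.50, which is its lower limit. I changed the path as soon as I saw this, and it read -0.48 after the next move.

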